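# Put a sample-cup kit right under its T-track keeper

## Task

This kit tray must carry a low wide sample cup standing upright in each of its five pockets, but one tall narrow cup has got in by mistake and some pockets are empty. Slide the hold-down keeper along its T-track to the open end, lift it off and put it down in the steel dish, put the wrong cup in the dish as well and fill every free pocket with low wide cups from the stock on the bench; only then put the keeper back into the track from its open end and slide it home until its tongue lies over the middle pocket. Leave the beaker and the white bottle beside the work where they stand.

Things in the scene. Friction and masses are not known exactly. Their poses are not given: they have to be found in the camera images.
- kit: fixed white kit tray, 140 mm (x) by 312 mm (y), base plate 4 mm thick; origin at the centre of its underside. Along its near (-x) half a row of five open square pockets with 12 mm high walls (tops 16 mm above the bench); along its far side, at x = +45 mm, an aluminium T-track parallel to y. With the keeper's y equal to the tray's (0) its tongue lies over the middle pocket
- keeper: metal hold-down keeper, 150 g, captive in the T-track and free to slide: foot 26 x 40 x 6 mm under the track's lips, stem 10 mm thick, column 26 x 36 mm up to 55 mm, and a 3 mm tongue 36 mm wide that reaches 93 mm out to -x, 52 to 55 mm above the origin, over the pockets; on top of the column a black grip block. Origin at the centre of the foot's underside; y along the track. It stands stably on its foot
- keeper_grip (a point): centre of the keeper's black grip block, which is 24 mm (keeper x) by 18 mm (keeper y) by 32 mm high, 73 mm above the keeper's origin; pinch it across its 18 mm
- track_closed (a point): closed end of the T-track (end stop), on the track's centre line, on the base plate
- track_open (a point): open end of the T-track: here the lips end, on the track's centre line, on the base plate (the tray's +y side); beyond it the bare base plate goes on for 76 mm. The channel is 34 mm wide and 9 mm high under the lips, the slot between the lips 16 mm, lip tops 18 mm above the bench. The keeper lifts out once the whole 40 mm of its foot is past this point. The last 12 mm of the lips flare open as a lead-in for the stem
- pocket0 (a point): pocket 0 of the kit tray (0 at the tray's -y end): centre of its floor, 4 mm above the bench; 57 mm by 55 mm clear, 58 mm from pocket to pocket
- pocket1 (a point): pocket 1 of the kit tray (0 at the tray's -y end): centre of its floor, 4 mm above the bench; 57 mm by 55 mm clear, 58 mm from pocket to pocket
- pocket2 (a point): pocket 2 of the kit tray (0 at the tray's -y end): centre of its floor, 4 mm above the bench; 57 mm by 55 mm clear, 58 mm from pocket to pocket
- pocket3 (a point): pocket 3 of the kit tray (0 at the tray's -y end): centre of its floor, 4 mm above the bench; 57 mm by 55 mm clear, 58 mm from pocket to pocket
- pocket4 (a point): pocket 4 of the kit tray (0 at the tray's -y end): centre of its floor, 4 mm above the bench; 57 mm by 55 mm clear, 58 mm from pocket to pocket
- wrong: the wrong cup in the kit: tall narrow sample cup with a ribbed screw cap, white plastic, 30 mm diameter, 48 mm high, 60 g; origin at the centre of its underside, z up
- kit_cup0: right cup, in a pocket of the kit; may be absent, its pocket then empty: low wide sample cup with a ribbed screw cap, white plastic, 42 mm diameter, 34 mm high, 60 g; origin at the centre of its underside, z up
- kit_cup1: right cup, in a pocket of the kit; may be absent, its pocket then empty: low wide sample cup with a ribbed screw cap, white plastic, 42 mm diameter, 34 mm high, 60 g; origin at the centre of its underside, z up
- kit_cup2: right cup, in a pocket of the kit; may be absent, its pocket then empty: low wide sample cup with a ribbed screw cap, white plastic, 42 mm diameter, 34 mm high, 60 g; origin at the centre of its underside, z up
- kit_cup3: right cup, in a pocket of the kit; may be absent, its pocket then empty: low wide sample cup with a ribbed screw cap, white plastic, 42 mm diameter, 34 mm high, 60 g; origin at the centre of its underside, z up
- stock_cup0: right cup, in stock on the bench in front of the kit tray: low wide sample cup with a ribbed screw cap, white plastic, 42 mm diameter, 34 mm high, 60 g; origin at the centre of its underside, z up
- stock_cup1: right cup, in stock on the bench in front of the kit tray: low wide sample cup with a ribbed screw cap, white plastic, 42 mm diameter, 34 mm high, 60 g; origin at the centre of its underside, z up
- stock_cup2: right cup, in stock on the bench in front of the kit tray: low wide sample cup with a ribbed screw cap, white plastic, 42 mm diameter, 34 mm high, 60 g; origin at the centre of its underside, z up
- stock_cup3: right cup, in stock on the bench in front of the kit tray: low wide sample cup with a ribbed screw cap, white plastic, 42 mm diameter, 34 mm high, 60 g; origin at the centre of its underside, z up
- stock_tall: also in stock, but of the wrong kind: tall narrow sample cup with a ribbed screw cap, white plastic, 30 mm diameter, 48 mm high, 60 g; origin at the centre of its underside, z up
- dish: loose shallow steel dish, 180 mm (x) by 140 mm (y), rim 22 mm high, wall and floor 3 mm, 0.5 kg; origin at the centre of its underside
- beaker: bystander: empty beaker, about 78 mm wide, 94 mm high; origin at the centre of its underside
- bottle: bystander: white bottle with blue cap, 64 mm wide, 150 mm high; origin at the centre of its underside
Things that resemble listed ones, but are neither listed nor needed, are in the scene too. Leave any blue, green or orange look-alike of the stock_cup2 alone.

How it is judged:
By the outcome, as a careful person would: the job done as asked, in the order asked, and still so for the second after the job is handed in, with the robot touching nothing.
Of kit_cup0, kit_cup1, kit_cup2, kit_cup3 only 1 to 2 are there at a start; the rules pass over those that are not, and their reading is None.
At some moment in a run one of stock_cup0, stock_cup1, stock_cup2, stock_cup3, dish may be knocked a few centimetres aside while the robot is not near it.
It also fails if it takes over 184 s, if anything falls off the work surface, if the arm or the gripper's body presses on something with over 40 N, if the wrist force passes 120 N, or if a joint passes its speed limit or range.

## Robot

A 6-joint arm with a two-finger parallel gripper is mounted at the origin on a cart in front of the work surface, level with it; the furniture and walls round the work are solid. World frame = base frame: x ahead of the robot, y to its left, z up, the work surface at z = 0. Lengths are in m, angles in degrees, forces in N, time in s.
With the tool pointing down it reaches from about 0.25 to 0.8 m from the base axis. Payload 8.5 kg.
Tool frame: the origin (TCP) lies on the centre line of the jaws, within the pads' length; the fingertips stand 11 mm ahead of it and the grasp point (between the pads) lies 8 mm behind it (tcp_to_tips is the z of the fingertips in the tool frame, in m); z points along the fingers, y is the direction in which the jaws open and shut (so a half turn about z gives the same grasp; the last joint's range is limited). The gripper opens to 85 mm and grips with 20 to 120 N. Pads are 22 mm wide; open, the fingers measure 114 mm over their backs; the gripper's body (76 mm by 85 mm) begins 54 mm behind the grasp point. The pads swing forward as they close: fully open they stand 13 mm farther back than shut.
Start: joints at [-74.542, 13.648, -0.773, 75.585, 0, 90], TCP at [0.14, -0.506, 0.242] pointing down, gripper open.
Joint ranges: [-152.45, 152.45], [-59.26, 108.67], [-65.41, 83.53], [-104.44, 129.93], [-82.83, 76.93], [-180, 180]. Speed limits (degrees/s): [127.2, 127.2, 159.86, 180, 180, 180].

## Interface

Orientations are given as [roll, pitch, yaw] about the fixed x, y, z axes, in that order (R = Rz(yaw) Ry(pitch) Rx(roll)).
In Python, from rig import movep, move_l, move_j, gripper_to, pause, solve_ik, observe, capture, IKError, job_done, find_in, tip_of, tcp_to_tips gives the robot as it stands. Calls block until the motion is done:
- movep(position, orientation): joint-space move of the TCP to a pose.
- move_l(position, speed=0.15, ori=None): straight line of the TCP; ori=None keeps the orientation; speed is the mean speed in m/s.
- move_j(angles): joint-space move.
- gripper_to(opening, newtons=None): finger opening in m; newtons is the grip in N (None keeps the last); returns when the fingers have stopped.
- pause(seconds).
- solve_ik(position, orientation): joint angles nearest the present ones, or None.
- observe(): the state.
- capture(name): name is "scene" or "top"; returns a dict with "pixels" (480x640x3 uint8, red, green, blue), "mtx" (3x3 intrinsics, pixels), "R" (3x3) and "t" (3): a world point X has camera coordinates R X + t. Camera axes: x right, y down, z forward; pixel columns grow to the right and rows downward; lengths in m; the calibration is good to about 2 mm. A picture is of the moment at which its call begins. There is no depth.
A pose or a line that the arm cannot do raises IKError and nothing moves.
- job_done(): hands the job in, once; it reports no verdict.
Trained networks look in the newest picture that a camera, given by its name, has taken for a name from the list of things; names that differ only in an ending like _2 or _b are one class to them, and where a whole thing is asked for, a point or a joint stands for the part that bears it (a point fixed in the world has none). Each returns a list of dicts, best first, with "score" (0 to 1); they miss things now and then, are a little off and sometimes report something else, mostly with a low value. They report only what shows in the picture. A call takes as long as a camera call. They do not tell look-alikes from the thing itself.
- find_in(query, camera): "box" ([left, top, right, bottom] as shares, 0 to 1, of the picture: columns of its width, rows of its height, round what is visible of it).
- tip_of(query, camera): "at" ([column, row] as shares, 0 to 1, of the picture: columns of its width, rows of its height: a listed point, or the origin of a listed thing).
The state is a dict: "time": time; "qpos": joint angles; "dq": joint speeds; "joint_torque": joint torques, N m; "ee_pos": TCP position; "ee_rot": TCP orientation; "ft_force": force on the tool from outside, world axes, zero at the start; "ft_torque": the same for the moment, N m; "grip_width": finger opening in m.
Only numpy, scipy, OpenCV 4.12 (cv2) and the standard library are available. Lean on these libraries where they do the work, as an engineer would, in place of code of your own. Each camera call takes 0.05 s, during which the arm holds its last target. There are 200 camera calls.

## Working session

There is one attempt and no reset: what is moved stays moved. The work goes in short steps, each a Python script; the robot and the scene stay as the last script left them, time stands still between calls to the robot, and variables do not carry over. Pictures are saved under pics/ and viewed, about 12 in all and at most 16, crops included, and the job is handed in when it is done.

```bash
ls; mkdir -p pics
cat > h.py <<'E'
import numpy as np, cv2
from rig import *
def shot(cam,fn=None,crop=None,scale=1):
    c=capture(cam)
    if fn:
        im=c["pixels"][:,:,::-1]
        if crop: im=im[crop[1]:crop[3],crop[0]:crop[2]]
        im=cv2.resize(im,None,fx=scale,fy=scale,interpolation=cv2.INTER_CUBIC)
        cv2.imwrite("pics/"+fn,im)
    return c
def w(c,u,v,z):
    "pixel -> world point on plane z"
    K,R,t=map(np.array,(c["mtx"],c["R"],c["t"]))
    d=R.T@np.linalg.inv(K)@np.array([u,v,1.]); o=-R.T@t
    return o+d*(z-o[2])/d[2]
def px(c,X):
    K,R,t=map(np.array,(c["mtx"],c["R"],c["t"]))
    p=K@(R@np.array(X)+t); return p[:2]/p[2]
E
python3 - <<'E'
from h import *
for cam in("top","scene"):
    c=shot(cam,cam+"1.png",scale=1.25)
    print(cam,"pos",np.round(-np.array(c["R"]).T@c["t"],3),"f",c["mtx"][0][0])
    for q in ["track_open","track_closed","pocket0","pocket1","pocket2","pocket3","pocket4","keeper","keeper_grip","wrong","kit_cup0","stock_cup0","stock_tall","dish","kit","beaker","bottle"]:
        r=tip_of(q,cam)
        print(q,[(round(a["score"],2),np.round(np.array(a["at"])*[640,480]).astype(int).tolist()) for a in r[:9]])
E
```

```text
pics
top pos [ 0.439 -0.212  0.974] f 496.75180863457035
track_open [(0.92, [204, 196]), (0.31, [172, 298]), (0.19, [243, 235])]
track_closed [(0.8, [320, 196])]
pocket0 [(0.93, [302, 234]), (0.88, [275, 230]), (0.81, [214, 230]), (0.73, [242, 235]), (0.65, [181, 234])]
pocket1 [(0.93, [302, 234]), (0.88, [275, 230]), (0.81, [214, 230]), (0.73, [242, 235]), (0.65, [181, 234])]
pocket2 [(0.93, [302, 234]), (0.88, [275, 230]), (0.81, [214, 230]), (0.73, [242, 235]), (0.65, [181, 234])]
pocket3 [(0.93, [302, 234]), (0.88, [275, 230]), (0.81, [214, 230]), (0.73, [242, 235]), (0.65, [181, 234])]
pocket4 [(0.93, [302, 234]), (0.88, [275, 230]), (0.81, [214, 230]), (0.73, [242, 235]), (0.65, [181, 234])]
keeper [(0.94, [270, 196])]
keeper_grip [(0.65, [266, 187]), (0.38, [214, 284])]
wrong [(0.49, [276, 235]), (0.4, [244, 235])]
kit_cup0 [(0.7, [244, 238]), (0.67, [306, 232])]
stock_cup0 [(0.89, [172, 299]), (0.89, [330, 299]), (0.77, [331, 340]), (0.76, [278, 339]), (0.7, [290, 287]), (0.68, [214, 285]), (0.61, [380, 213])]
stock_tall [(0.75, [253, 302]), (0.39, [266, 187])]
dish [(0.94, [
[... 426 characters left out ...]
]), (0.86, [208, 319]), (0.84, [254, 292]), (0.72, [304, 272])]
pocket2 [(0.98, [233, 302]), (0.86, [280, 278]), (0.86, [208, 319]), (0.84, [254, 292]), (0.72, [304, 272])]
pocket3 [(0.98, [233, 302]), (0.86, [280, 278]), (0.86, [208, 319]), (0.84, [254, 292]), (0.72, [304, 272])]
pocket4 [(0.98, [233, 302]), (0.86, [280, 278]), (0.86, [208, 319]), (0.84, [254, 292]), (0.72, [304, 272])]
keeper [(0.69, [247, 288])]
keeper_grip [(0.75, [248, 238])]
wrong [(0.69, [282, 280])]
kit_cup0 [(0.98, [301, 271])]
stock_cup0 [(0.82, [241, 356]), (0.6, [266, 329]), (0.17, [301, 270])]
stock_tall [(0.56, [314, 321])]
dish []
kit [(0.81, [246, 289])]
beaker [(0.66, [301, 232])]
bottle [(0.31, [252, 238])]
```

View pics/top1.png

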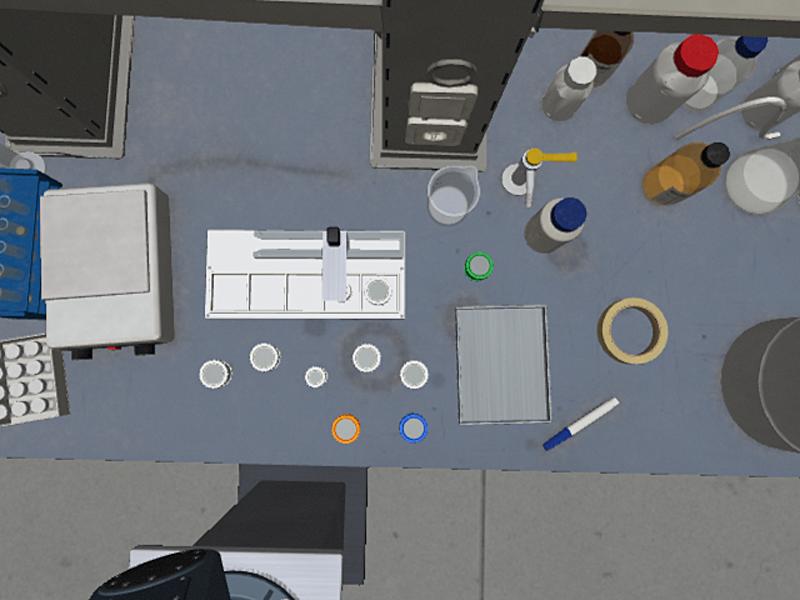

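View pics/scene1.png

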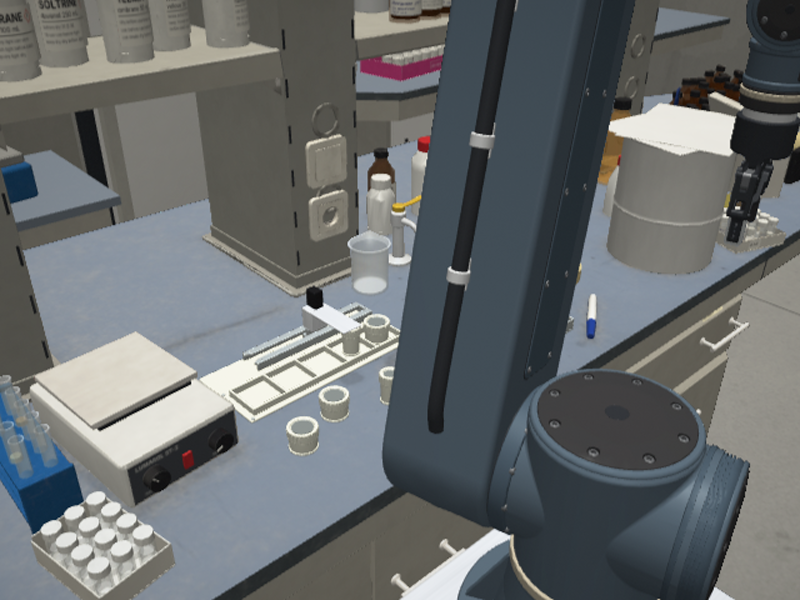

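Run:
```python
from h import *
shot("top","crop1.png",crop=(150,150,420,360),scale=2.9)
print(observe()["time"])
```

```text
1.85
```

View pics/crop1.png

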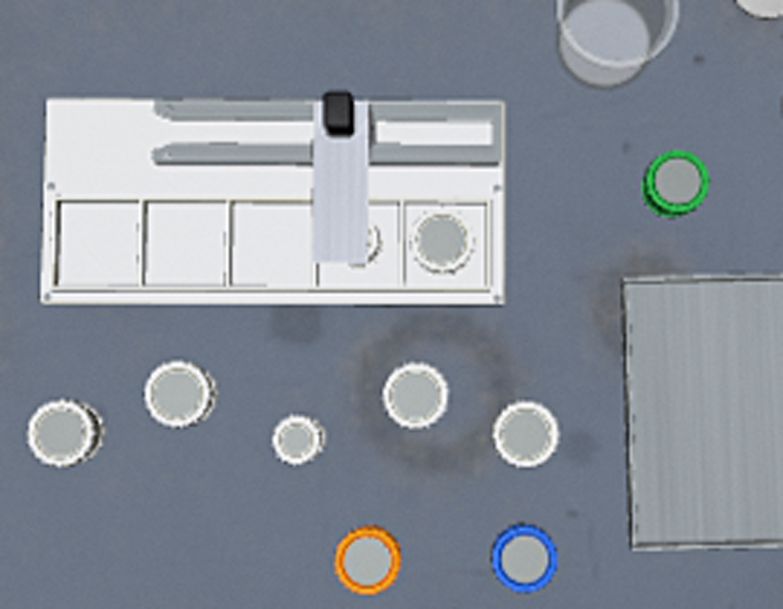

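Top view: wide cup in pocket 0 (top px 302,233). The narrow wrong cup is in pocket 1, half under the tongue (275,233). Pockets 2–4 are empty. Candidates for stock cups:
- Four white wide cups at (172,299), (212,286), (293,286) and (331,299).
- Narrow stock_tall at (253,302).
- Orange (276,343), blue (331,343) and green (383,213) look-alikes. I leave these alone.

Next I compute world positions.

```bash
cat >> h.py <<'E'
def tips(q,c,cam,z,smin=0.15):
    return [(round(a["score"],2),w(c,*(np.array(a["at"])*[640,480]),z)) for a in tip_of(q,cam) if a["score"]>smin]
def caps(c,z,box,rmin,rmax):
    "cap circles (world xy, world radius) on plane z in pixel box"
    g=cv2.cvtColor(c["pixels"],cv2.COLOR_RGB2GRAY)[box[1]:box[3],box[0]:box[2]]
    S=4; g=cv2.resize(g,None,fx=S,fy=S,interpolation=cv2.INTER_CUBIC)
    h=cv2.HoughCircles(g,cv2.HOUGH_GRADIENT,1,40,param1=150,param2=18,minRadius=int(rmin*S),maxRadius=int(rmax*S))
    out=[]
    for u,v,r in (h[0] if h is not None else []):
        p=w(c,u/S+box[0],v/S+box[1],z); out.append((p[:2].round(4).tolist(),round(float(r/S),1)))
    return out
E
python3 - <<'E'
from h import *
np.set_printoptions(precision=4,suppress=True)
c=capture("top")
K=np.array([(47,98),(505,101),(504,304),(41,302)])/2.9+150
P=np.array([w(c,u,v,.004) for u,v in K]); print("tray corners\n",P)
print("sides",[np.linalg.norm(P[i]-P[i-1]) for i in range(4)])
D=np.array([(456,306),(546,305),(551,423),(459,424)])/1.25
Q=np.array([w(c,u,v,.022 if 1 else 0) for u,v in D]);print("dish",Q,Q.mean(0))
for q,z in [("track_open",.004),("track_closed",.004),("pocket0",.004),("keeper",.004),("keeper_grip",.077),("wrong",.004),("kit_cup0",.004),("stock_cup0",0),("stock_tall",0),("dish",0),("beaker",0),("bottle",0)]:
    print(q,[(s,p[:2]) for s,p in tips(q,c,"top",z)])
print("caps",caps(c,.034,(150,260,345,365),7,13)); print("kit caps",caps(c,.038,(255,215,325,255),5,13))
c=capture("scene")
for q,z in [("track_open",.004),("track_closed",.004),("pocket0",.004),("keeper",.004),("keeper_grip",.077),("wrong",.004),("stock_cup0",0)]:
    print("S",q,[(s,p[:2]) for s,p in tips(q,c,"scene",z)])
o=observe(); print(o["ee_rot"],o["grip_width"],tcp_to_tips,o["ft_force"])
E
```

```text
tray corners
 [[ 0.6408  0.0688  0.004 ]
 [ 0.6489 -0.2429  0.004 ]
 [ 0.5095 -0.2459  0.004 ]
 [ 0.5017  0.0647  0.004 ]]
sides [np.float64(0.13914176936437447), np.float64(0.3118500806533024), np.float64(0.13941417440093076), np.float64(0.3107223960986997)]
dish [[ 0.53   -0.324   0.022 ]
 [ 0.5357 -0.4637  0.022 ]
 [ 0.3557 -0.4719  0.022 ]
 [ 0.3506 -0.3318  0.022 ]] [ 0.443  -0.3978  0.022 ]
track_open [(0.85, array([ 0.6235, -0.0082]))]
track_closed [(0.61, array([ 0.6252, -0.2329]))]
pocket0 [(0.93, array([ 0.5502, -0.2077])), (0.88, array([ 0.5502, -0.1469])), (0.82, array([ 0.5444, -0.0296])), (0.68, array([ 0.5387, -0.0889])), (0.6, array([ 0.4225, -0.2654])), (0.55, array([0.5411, 0.0335]))]
keeper [(0.87, array([ 0.6261, -0.134 ]))]
keeper_grip [(0.94, array([ 0.6228, -0.1343])), (0.3, array([ 0.5341, -0.1582]))]
wrong [(0.57, array([ 0.5436, -0.088 ])), (0.39, array([ 0.5395, -0.1529]))]
kit_cup0 [(0.95, array([ 0.5478, -0.2058]))]
stock_cup0 [(0.95, array([ 0.4216, -0.2611])), (0.91, array([ 0.4431, -0.1821])), (0.73, array([0.413 , 0.0441])), (0.66, array([ 0.3481, -0.
[... 402 characters left out ...]
2), ([0.4427, -0.0354], 11.5), ([0.3397, -0.1611], 8.2), ([0.3432, -0.263], 8.2), ([0.4155, -0.1138], 8.4)]
kit caps [([0.548, -0.2021], 8.9)]
S track_open []
S track_closed [(0.86, array([ 0.6288, -0.2412]))]
S pocket0 [(0.85, array([ 0.548 , -0.1538])), (0.75, array([0.5372, 0.0284])), (0.68, array([ 0.5459, -0.2013])), (0.61, array([ 0.5562, -0.0402])), (0.59, array([ 0.6279, -0.239 ])), (0.58, array([ 0.5339, -0.0793]))]
S keeper [(0.84, array([ 0.6229, -0.1331]))]
S keeper_grip [(0.72, array([ 0.6279, -0.1393]))]
S wrong []
S stock_cup0 [(0.96, array([0.4211, 0.0405])), (0.65, array([ 0.4504, -0.0395]))]
[-179.9928   -0.0009   15.4595] 0.08524605926335803 0.011 [ 0.4287 -0.3376  0.2023]
```

```bash
cat >> h.py <<'E'
YAW=1.5; C=np.array([.5752,-.0888]); s_,c_=np.sin(np.radians(YAW)),np.cos(np.radians(YAW))
def kit(x,y): return C+np.array([c_*x-s_*y, s_*x+c_*y])
def st(m=""):
    o=observe(); print(m,"t=%.1f"%o["time"],np.round(o["ee_pos"],4),np.round(o["ee_rot"],1),"w=%.4f"%o["grip_width"],"F",np.round(o["ft_force"],1),flush=True)
E
python3 - <<'E'
from h import *
k=kit(.045,-.046); k=np.array([k[0]+.0005,k[1]])
movep([*k,.22],[180,0,YAW]); gripper_to(.045,60)
move_l([*k,.12],.25); move_l([*k,.076],.08); st("down")
gripper_to(0,60); st("grip")
move_l([*k,.0775],.03); st("up")
for yk in (.0,.05,.107):
    p=kit(.045,yk)+[.0005,0]; move_l([*p,.0775],.08); st(yk)
c=shot("top","slide.png",crop=(150,120,450,345),scale=2.5)
E
```

```text
down t=6.8 [ 0.6222 -0.1337  0.0764] [180.   -0.    1.5] w=0.0449 F [0.6 0.2 0.7]
grip t=7.2 [ 0.6223 -0.1338  0.0767] [ 1.8e+02 -1.0e-01  1.5e+00] w=0.0168 F [ 0.2 -0.6  4.5]
up t=7.4 [ 0.6216 -0.1335  0.0773] [-180.     0.     1.5] w=0.0170 F [-0.4 -0.7 -1.7]
0.0 t=8.1 [ 0.6208 -0.0874  0.0776] [180.   -0.    1.5] w=0.0171 F [ 0.6  0.1 -1.8]
0.05 t=8.9 [ 0.6194 -0.0375  0.0775] [180.   -0.    1.5] w=0.0167 F [-0.3  0.3 -1.4]Traceback (most recent call last):
  File "<stdin>", line 8, in <module>
rig.IKError: the arm cannot follow that straight line within its joint ranges
```

Run:
```python
from h import *
print(np.round(observe()["qpos"],1))
for yaw in (1.5,181.5,-4,6):
  for yk in (.05,.07,.09,.107):
    q=solve_ik([*kit(.045,yk),.0775],[180,0,yaw]); print(yaw,yk,None if q is None else np.round(q,1))
```

```text
[ -3.5  28.2  -3.6  58.2  -0.  175. ]
1.5 0.05 [ -3.5  28.2  -3.7  58.2   0.  175. ]
1.5 0.07 [ -1.6  28.   -3.9  58.1   0.  176.9]
1.5 0.09 [  0.2  28.   -4.   58.    0.  178.7]
1.5 0.107 [   1.8   28.    -4.    58.     0.  -179.7]
181.5 0.05 [-3.5 28.2 -3.7 58.2  0.  -5. ]
181.5 0.07 [-1.6 28.  -3.9 58.1  0.  -3.1]
181.5 0.09 [ 0.2 28.  -4.  58.   0.  -1.3]
181.5 0.107 [ 1.8 28.  -4.  58.   0.   0.3]
-4 0.05 [  -3.5   28.2   -3.7   58.2    0.  -179.5]
-4 0.07 [  -1.6   28.    -3.9   58.1    0.  -177.6]
-4 0.09 [   0.2   28.    -4.    58.     0.  -175.8]
-4 0.107 [   1.8   28.    -4.    58.     0.  -174.2]
6 0.05 [ -3.5  28.2  -3.7  58.2   0.  170.5]
6 0.07 [ -1.6  28.   -3.9  58.1   0.  172.4]
6 0.09 [  0.2  28.   -4.   58.    0.  174.2]
6 0.107 [  1.8  28.   -4.   58.    0.  175.8]
```

Joint 6 would wrap past 180°, so I regrip with the half-turned tool, which is the same grasp.

```bash
sed -i 's/^def st/YK=181.5\ndef st/' h.py
python3 - <<'E'
from h import *
k=kit(.045,.05)
move_l([*k,.076],.03); gripper_to(.045); move_l([*k,.13],.2)
movep([*k,.13],[180,0,YK]); move_l([*k,.076],.1); gripper_to(0,60); st("regrip")
move_l([*k,.0775],.03)
for yk in (.08,.107):
    p=kit(.045,yk); move_l([*p,.0775],.08); st(yk)
p=kit(.045,.107); move_l([*p,.10],.06); st("lift")
shot("top","slide.png",crop=(150,120,450,345),scale=2.5)
E
```

```text
regrip t=13.7 [ 0.6194 -0.0377  0.0769] [-1.800e+02  1.000e-01 -1.785e+02] w=0.0170 F [-1.2  0.   5.5]
0.08 t=14.4 [ 0.6181 -0.007   0.0775] [-180.     0.  -178.4] w=0.0168 F [-0.3 -0.4 -1.2]
0.107 t=14.9 [0.6174 0.0199 0.0775] [-180.     0.  -178.4] w=0.0164 F [ 0.   0.6 -2.2]
lift t=15.4 [0.6176 0.0192 0.1005] [-1.800e+02  1.000e-01 -1.785e+02] w=0.0170 F [ 1.2  0.1 -1.3]
```

View pics/slide.png

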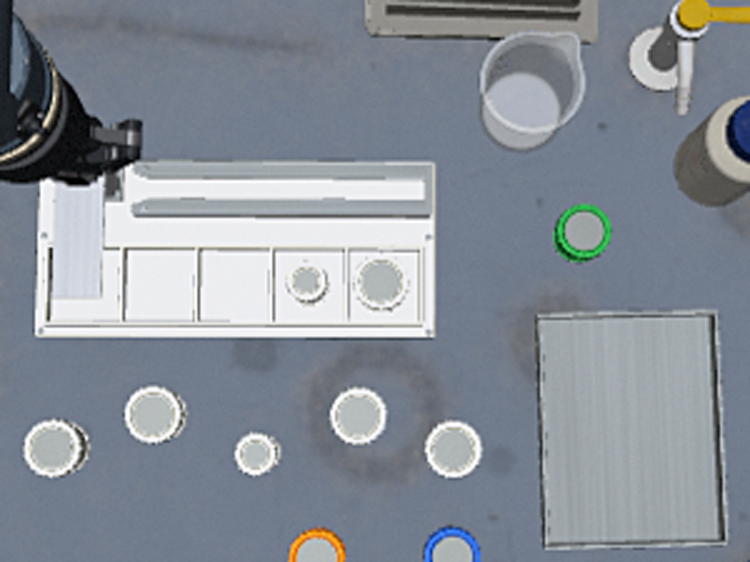

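Run:
```python
from h import *
p=kit(.045,.107)
move_l([*p,.19],.25); move_l([.50,-.15,.20],.3); k=[.4885,-.366]; move_l([*k,.20],.3)
move_l([*k,.10],.2); move_l([*k,.0765],.04); st("low")
for i in range(4):
    if observe()["ft_force"][2]>1: break
    move_l([*k,.0765-.001*(i+1)],.03); 
st("set"); gripper_to(.045); pause(.2); st("rel")
z=observe()["ee_pos"][2]; move_l([*k,.2],.25)
movep([.47,-.15,.25],[180,0,91.5]); st()
c=shot("top","kd.png",crop=(200,150,450,350),scale=3)
for q,zz in [("keeper_grip",.076),("keeper",.003),("wrong",.004),("dish",0),("stock_cup0",0),("pocket0",.004)]:
    print(q,[(s,p[:2].round(4)) for s,p in tips(q,c,"top",zz)])
print("caps",caps(c,.034,(150,260,345,320),7,13)); print("kit caps",caps(c,.052,(255,215,325,255),4,13))
c=capture("scene")
print("S",[(s,p[:2].round(4)) for s,p in tips("keeper_grip",c,"scene",.076)],[(s,p[:2].round(4)) for s,p in tips("wrong",c,"scene",.004)])
```

```text
low t=19.1 [ 0.4884 -0.366   0.0763] [ 180.    -0.  -178.5] w=0.0168 F [ 0.4  0.5 -1.7]
set t=19.4 [ 0.4887 -0.3662  0.0759] [-180.     0.  -178.5] w=0.0171 F [-1.2  0.   3.1]
rel t=19.9 [ 0.4885 -0.366   0.0755] [ 180.    -0.  -178.5] w=0.0450 F [-0.  -0.6  0. ]
 t=22.3 [ 0.4699 -0.1502  0.2495] [-180.    -0.    91.5] w=0.0452 F [-0.5  0.7 -0.8]
keeper_grip [(0.7, array([ 0.4909, -0.3675]))]
keeper [(0.77, array([ 0.4926, -0.3661])), (0.35, array([ 0.4257, -0.2601]))]
wrong []
dish [(0.91, array([ 0.4413, -0.3958])), (0.49, array([ 0.4285, -0.2586]))]
stock_cup0 [(0.93, array([ 0.424 , -0.2572])), (0.87, array([ 0.3417, -0.2601])), (0.81, array([ 0.5985, -0.3579])), (0.76, array([ 0.3402, -0.1654])), (0.56, array([ 0.4503, -0.159 ]))]
pocket0 [(0.74, array([ 0.5469, -0.2014]))]
caps [([0.4228, -0.261], 11.0)]
kit caps []
S [(0.7, array([0.3677, 0.0256]))] [(0.72, array([ 0.541 , -0.2016])), (0.68, array([ 0.6218, -0.2377])), (0.57, array([ 0.5519, -0.1564]))]
```

View pics/kd.png

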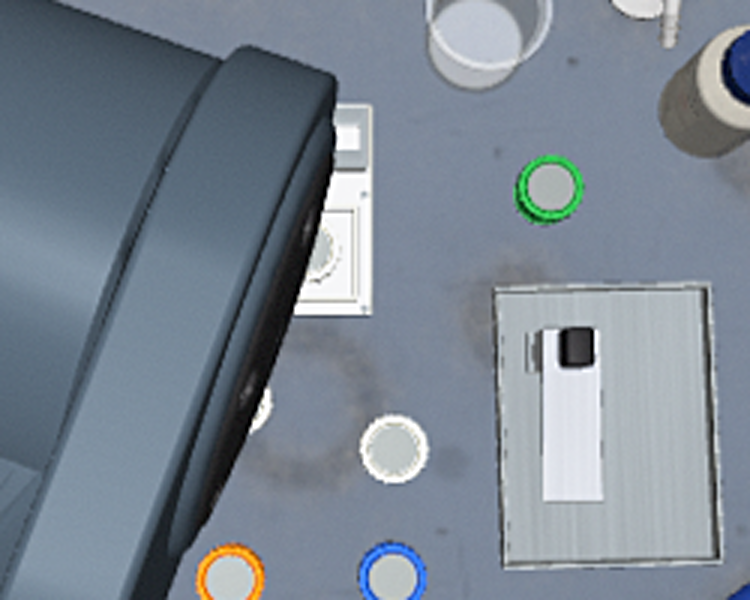

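```bash
cat >> h.py <<'E'
def pick(xy,z,yaw,open_=.062):
    movep([*xy,.14],[180,0,yaw]); gripper_to(open_,40); move_l([*xy,z+.03],.25); move_l([*xy,z],.1); gripper_to(0,40); st("pick")
    move_l([*xy,.14],.25); st("lifted")
def place(xy,z,yaw,via=None,open_=.062):
    movep([*xy,.14],[180,0,yaw]); move_l([*xy,z+.03],.25); move_l([*xy,z],.06); st("place"); gripper_to(open_); pause(.15); move_l([*xy,.14],.25)
E
python3 - <<'E'
from h import *
c=capture("top")
wr=w(c,272.8,232.8,.052)[:2]; print("wrong",wr,"pocket row centre",w(c,234.1*0+243.0,234.1,.010),kit(-.03,-.058))
for b in [(57,200),(487,288),(57,288),(487,200)]: print(w(c,b[0]/2.9+150,b[1]/2.9+150,.016)[:2])
pick(wr,.032,91.5,.055)
place([.4145,-.4345],.032,91.5,open_=.05)
c=shot("top","wd.png",crop=(150,150,450,375),scale=2.5)
for q,zz in [("keeper_grip",.076),("dish",0),("stock_cup0",0),("pocket0",.004),("wrong",.003)]:
    print(q,[(s,p[:2].round(4)) for s,p in tips(q,c,"top",zz)])
print("caps",caps(c,.034,(150,260,345,320),7,13))
E
```

```text
wrong [ 0.54439225 -0.14802952] pocket row centre [ 0.54489188 -0.08727305  0.01      ] [ 0.54672854 -0.14756543]
[0.56936593 0.05465958]
[ 0.51902845 -0.23389823]
[0.5105203  0.05125797]
[ 0.57832305 -0.23225394]
pick t=24.9 [ 0.545  -0.1482  0.0331] [179.9   0.   91.5] w=0.0287 F [-1.1  0.5  6. ]
lifted t=25.5 [ 0.5444 -0.1481  0.1404] [180.    0.   91.5] w=0.0288 F [-0.2  0.  -1.3]
place t=27.8 [ 0.4143 -0.4343  0.0321] [-180.    -0.    91.5] w=0.0289 F [-1.4  1.7  6.2]
keeper_grip [(0.74, array([ 0.4974, -0.3673])), (0.37, array([ 0.6322, -0.445 ]))]
dish [(0.93, array([ 0.4474, -0.3941]))]
stock_cup0 [(0.85, array([ 0.3417, -0.1592])), (0.78, array([0.4171, 0.0507])), (0.77, array([ 0.3438, -0.2627])), (0.71, array([ 0.4465, -0.0347])), (0.7, array([ 0.5795, -0.0891])), (0.68, array([ 0.4288, -0.2611])), (0.6, array([ 0.5999, -0.3566])), (0.57, array([ 0.4523, -0.1589]))]
pocket0 [(0.96, array([ 0.5466, -0.0292])), (0.87, array([0.536 , 0.0315])), (0.82, array([ 0.5511, -0.2035])), (0.77, array([ 0.5559, -0.1492])), (0.62, array([ 0.5448, -0.0865]))]
wrong [(0.81, array([ 0.4062, -0.4301]))]
caps [([0.4505, -0.1622], 11.2), ([0.4233, -0.261], 11.3), ([0.4427, -0.0345], 11.2), ([0.4147, 0.0339], 11.4), ([0.4155, -0.1138], 8.4)]
```

View pics/wd.png

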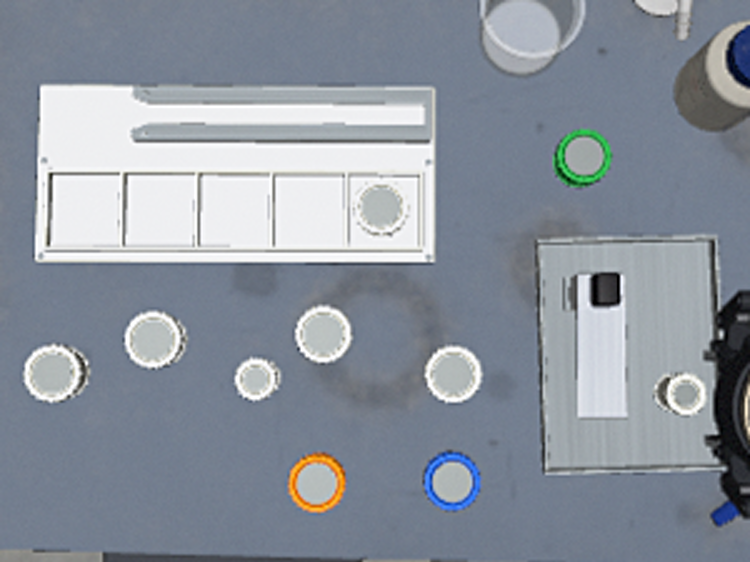

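All four pockets 1–4 are clear, and the wrong cup (px 424,308) and keeper stand in the dish. One stock cup was knocked from y −0.189 to −0.162, and I use its new position.

Run:
```python
from h import *
c=capture("top")
A=w(c,172,299.2,.034)[:2]; print(A)
for src,yk in [(A,.116),((.4432,-.0350),.058)]:
    pick(src,.026,91.5); place(kit(-.031,yk),.031,91.5)
movep([.40,-.40,.2],[180,0,91.5])
c=shot("top","c2.png",crop=(150,150,450,375),scale=2.5)
print("caps",caps(c,.034,(150,260,345,320),7,13),"kit",caps(c,.038,(155,200,325,255),7,13)); st()
for q,zz in [("keeper_grip",.076),("dish",0)]: print(q,[(s,p[:2].round(4)) for s,p in tips(q,c,"top",zz)])
```

```text
[0.4158899  0.03655465]
pick t=32.5 [0.4167 0.0366 0.0272] [179.9  -0.   91.5] w=0.0405 F [-1.5 -1.1 10. ]
lifted t=33.1 [0.4159 0.0366 0.1402] [179.9  -0.   91.5] w=0.0402 F [ 0.5  0.3 -1.3]
place t=34.8 [0.5409 0.0263 0.0305] [-180.     0.    91.5] w=0.0400 F [-0.1 -0.7 -0.8]
pick t=37.8 [ 0.444  -0.0351  0.0272] [179.9   0.   91.5] w=0.0407 F [-1.1  0.5  9.2]
lifted t=38.4 [ 0.4433 -0.035   0.1402] [179.9   0.   91.5] w=0.0405 F [-0.3 -0.6 -1.6]
place t=40.0 [ 0.5424 -0.0316  0.0305] [-180.    -0.    91.5] w=0.0406 F [-0.2  0.1 -0.7]
caps [([0.4233, -0.2614], 11.1), ([0.45, -0.1618], 9.1), ([0.416, -0.1129], 8.2)] kit [([0.5414, -0.0337], 9.8), ([0.54, 0.0292], 9.0), ([0.5485, -0.203], 8.9)]
 t=42.6 [ 0.4006 -0.399   0.1997] [-180.    -0.    91.6] w=0.0620 F [-0.   0.4 -0.4]
keeper_grip [(0.78, array([ 0.4966, -0.3642]))]
dish [(0.63, array([ 0.4451, -0.3939]))]
```

View pics/c2.png

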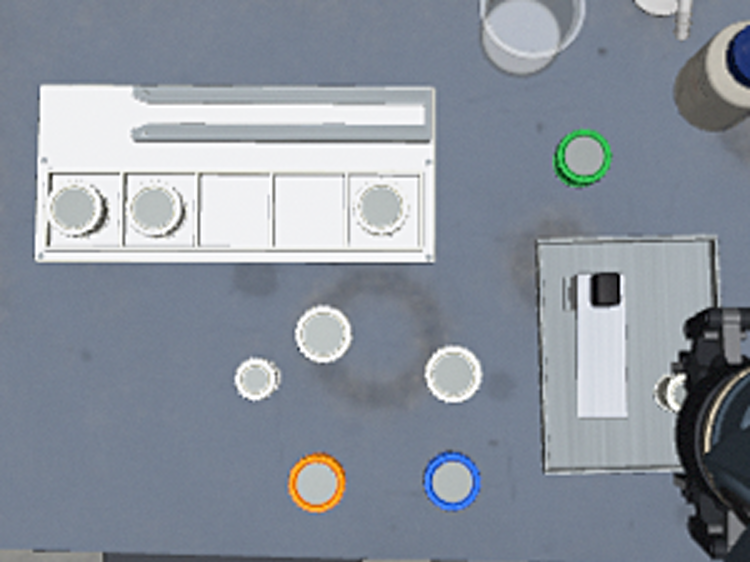

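Run:
```python
from h import *
for src,yk in [((.4503,-.1620),0.),((.4233,-.2612),-.058)]:
    pick(src,.026,91.5); place(kit(-.031,yk),.031,91.5)
movep([.38,-.44,.25],[180,0,181.5])
c=shot("top","c4.png",crop=(150,150,450,375),scale=2.5)
print("kit",caps(c,.038,(155,200,325,255),7,13)); st()
for q,zz in [("keeper_grip",.076),("dish",0)]: print(q,[(s,p[:2].round(4)) for s,p in tips(q,c,"top",zz)])
```

```text
pick t=45.2 [ 0.451  -0.1622  0.0272] [179.9   0.   91.5] w=0.0405 F [-1.3  1.4  7.8]
lifted t=45.8 [ 0.4503 -0.162   0.1402] [180.    0.   91.5] w=0.0402 F [-1.3  0.7 -0.4]
place t=47.5 [ 0.544  -0.0895  0.0305] [-180.    -0.    91.5] w=0.0411 F [ 0.4  0.1 -0.2]
pick t=50.9 [ 0.4239 -0.2616  0.0273] [1.799e+02 1.000e-01 9.150e+01] w=0.0403 F [-1.6  0.5  6.2]
lifted t=51.5 [ 0.4233 -0.2612  0.1402] [180.    0.   91.5] w=0.0405 F [-0.   1.5 -1.1]
place t=53.3 [ 0.5455 -0.1475  0.0305] [-180.    -0.    91.5] w=0.0404 F [-1.1 -0.3 -0.5]
kit [([0.543, -0.1478], 9.8), ([0.5404, -0.0309], 11.2), ([0.5427, 0.0322], 12.9), ([0.5452, -0.2031], 10.3), ([0.5413, -0.0921], 9.4)]
 t=56.3 [ 0.3803 -0.4396  0.2496] [ 180.    -0.  -178.5] w=0.0620 F [-0.2  0.4  0. ]
keeper_grip [(0.83, array([ 0.4983, -0.3671])), (0.65, array([ 0.4149, -0.4154])), (0.41, array([0.534 , 0.0157]))]
dish [(0.74, array([ 0.4462, -0.3976]))]
```

View pics/c4.png

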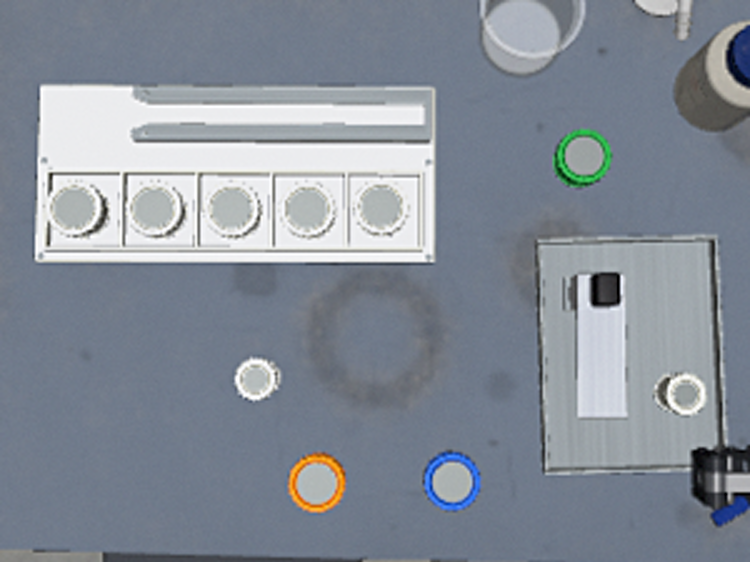

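Run:
```python
from h import *
k=[.4885,-.366]
movep([*k,.2],[180,0,YK]); gripper_to(.045,60); move_l([*k,.11],.25); move_l([*k,.0755],.08); gripper_to(0,60); st("grip")
move_l([*k,.2],.2); st("lift")
move_l([.50,-.15,.20],.3); p=kit(.045,.109); move_l([*p,.19],.3); move_l([*p,.10],.15); move_l([*p,.0785],.04); st("on plate")
for yk in (.095,.085,.075,.065,.05):
    p=kit(.045,yk); move_l([*p,.0778],.04); st(yk)
    f=observe()["ft_force"]
    if np.abs(f).max()>12: print("STOP"); break
c=shot("top","ins.png",crop=(150,150,350,300),scale=3.5)
```

```text
grip t=58.8 [ 0.489  -0.3664  0.0762] [-1.799e+02  1.000e-01 -1.785e+02] w=0.0171 F [-0.9  0.4  4.7]
lift t=59.5 [ 0.488  -0.3656  0.1987] [ 1.799e+02 -1.000e-01 -1.785e+02] w=0.0171 F [-0.3  0.  -1.9]
on plate t=62.7 [0.6173 0.0214 0.0784] [-180.    -0.  -178.5] w=0.0172 F [ 0.6 -0.3 -1.4]
0.095 t=63.2 [0.6177 0.007  0.0778] [ 180.     0.  -178.5] w=0.0172 F [-0.   0.  -1.8]
0.085 t=63.6 [ 0.618  -0.003   0.0778] [ 180.    -0.  -178.5] w=0.0165 F [ 0.6  0.2 -1.8]
0.075 t=64.0 [ 0.6182 -0.0129  0.0778] [ 180.    -0.  -178.5] w=0.0168 F [ 0.  -1.1 -1.6]
0.065 t=64.4 [ 0.6185 -0.0229  0.0778] [ 180.    -0.  -178.5] w=0.0166 F [-0.5 -0.8 -1.9]
0.05 t=64.9 [ 0.6189 -0.0379  0.0778] [ 180.     0.  -178.5] w=0.0167 F [-0.4  0.5 -0.7]
```

View pics/ins.png

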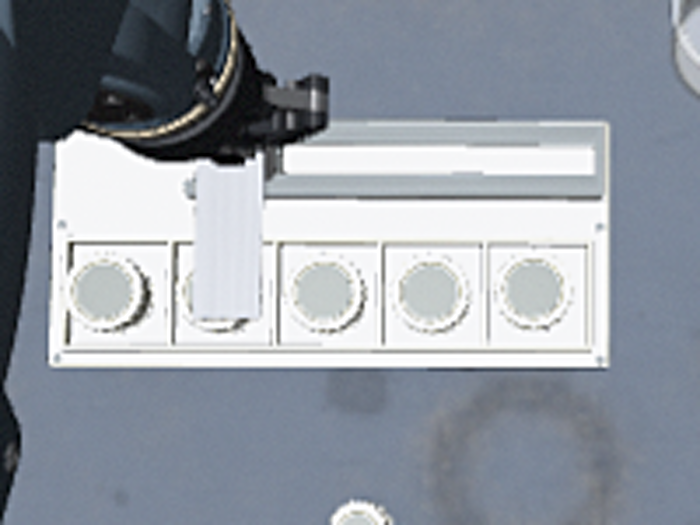

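Run:
```python
from h import *
for yk in (.025,-.0005):
    p=kit(.045,yk); move_l([*p,.0778],.06); st(yk)
move_l([*p,.0765],.03); st("down"); gripper_to(.045); pause(.2); move_l([*p,.2],.2)
movep([.38,-.44,.25],[180,0,181.5])
c=shot("top","fin.png",crop=(150,150,450,375),scale=2.5)
for q,zz in [("keeper_grip",.077),("keeper",.004),("track_open",.004),("wrong",.003)]: print(q,[(s,p[:2].round(4)) for s,p in tips(q,c,"top",zz)])
print("target",kit(.045,0)); print([px(c,[*kit(x,y),.059]).round(1) for x,y in [(-.048,.018),(-.048,-.018)]])
shot("scene","fins.png",crop=(150,150,400,340),scale=3); st()
```

```text
0.025 t=65.5 [ 0.6195 -0.063   0.0777] [ 180.    -0.  -178.5] w=0.0171 F [ 1.  -0.6 -1.4]
-0.0005 t=66.1 [ 0.6201 -0.0885  0.0777] [ 180.    -0.  -178.5] w=0.0171 F [ 0.1 -0.2 -1. ]
down t=66.4 [ 0.6205 -0.0881  0.0772] [-1.800e+02  1.000e-01 -1.785e+02] w=0.0168 F [-2.4 -1.9  5.3]
keeper_grip [(0.96, array([ 0.6249, -0.0858])), (0.51, array([ 0.5366, -0.0425]))]
keeper [(0.85, array([ 0.6246, -0.088 ])), (0.37, array([0.5497, 0.0403]))]
track_open [(0.26, array([0.5441, 0.0264])), (0.16, array([ 0.4187, -0.1136]))]
wrong [(0.66, array([ 0.4143, -0.4367])), (0.23, array([ 0.5505, -0.2071]))]
target [ 0.62018458 -0.08762204]
[array([231. , 240.6]), array([250.5, 240.7])]
 t=69.6 [ 0.3805 -0.4396  0.2499] [ 180.    -0.  -178.4] w=0.0449 F [ 0.1  0.3 -0.5]
```

View pics/fin.png

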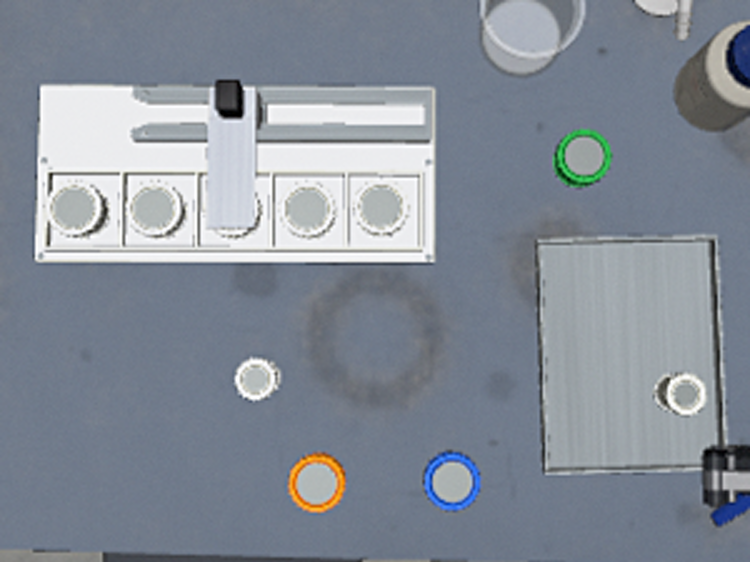

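View pics/fins.png

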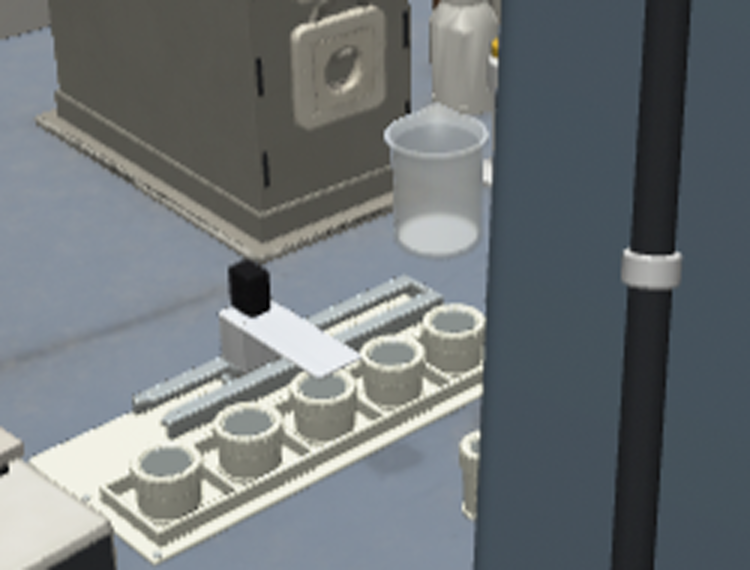

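The tongue edges sit about 1.4 px (≈2.5 mm) to −y of my prediction. I check that more precisely before handing in.

Run:
```python
from h import *
c=capture("top"); im=c["pixels"][:,:,::-1][178:260,160:330].copy(); S=4.6
im=cv2.resize(im,None,fx=S,fy=S,interpolation=cv2.INTER_CUBIC)
def d(X,col):
    u=px(c,X); p=((u-[160,178]+.5)*S-.5).round().astype(int); cv2.drawMarker(im,tuple(map(int,p)),col,cv2.MARKER_CROSS,11,1)
for x,y in [(.07,.156),(.07,-.156),(-.07,-.156),(-.07,.156)]: d([*kit(x,y),.004],(0,0,255))
for yk,col in((0,(0,0,255)),(-.0025,(0,160,0))):
    for x in (-.048,-.01):
        for e in (.018,-.018): d([*kit(x,yk+e),.059],col)
for y in (-.087,-.029,.029,.087): d([*kit(-.031,y),.016],(255,0,0))
cv2.imwrite("pics/z.png",im)
```

```text
(no output)
```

View pics/z.png

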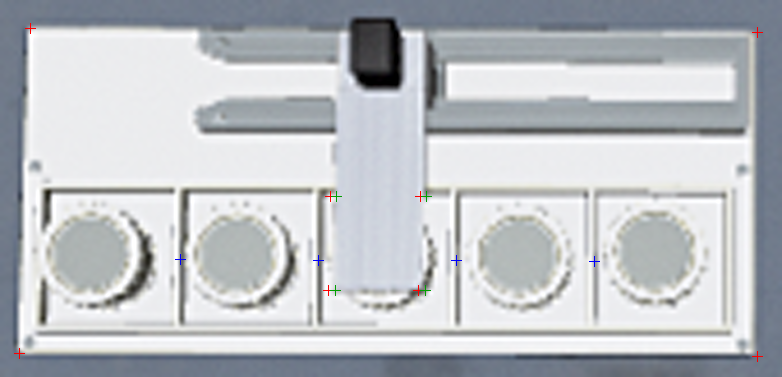

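```bash
python3 -c "
from rig import *
print(job_done())"
```

```text
the job is handed in; nothing more can be done
None
```

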